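Seat the instrument housing in the corner stop and close the keeper

TASK

Push the orange instrument housing along the bench until it sits flush and square against both fences of the aluminium corner stop, and swing the stop's pivoted dark steel keeper bar round across the housing's free near side as far as it goes, so the housing cannot slide out again. Push only with the fingertips or the outsides of the fingers: do not lift the housing, and do not grip the bar or put the fingers astride it. Leave the spool, the helping-hands stand, the screwdriver and the tin where they are, and finish clear of everything.

Things in the scene. Friction and masses are not known exactly. Their poses are not given: they have to be found in the camera images.
- stop: Fixed corner stop: two aluminium fences 26 mm high, 12 mm thick, at a right angle. Origin: their inner corner at bench height. Far fence's working face: plane x = 0, from the corner to y = -203 mm. Side fence's: plane y = 0, to x = -90 mm. The seated housing lies on the robot's side of the far fence, right of the side fence, origin at (-50, -75, 0) mm in this frame, axes parallel to it.
- housing: Closed orange case, loose, 100 (x) x 150 (y) x 40 mm high, about 0.45 kg, flat sides. Origin: centre of its underside. The -x face (flush black rocker switch, brass sockets) is the near side; its +x face goes to the far fence, its +y face to the side fence. It starts short of both fences, clear of the keeper, turned at most 0.25 rad from the stop.
- keeper (a joint): Keeper bar angle (rad) about its upright pivot. 0: closed at its hard stop, pointing along the stop's -y, 2 mm off the seated housing's near side. Grows as it opens: 1.57 points along the stop's -x, the 2.4 limit leans to +y; seen from above, closing turns it anticlockwise. It stays where left; friction 0.06 N m (about 1.2 N at 50 mm from the pivot).
- keeper_pivot (a point): The keeper's pivot axis at the height of the bar's top (28 mm above the bench), at (-108, 18) mm in the stop's frame. The round hub is 20 mm in diameter.
- keeper_mid (a point): Point on the top centreline of the dark steel keeper bar, 45 mm from the pivot. The bar is 12 mm wide, 18 mm tall (10 to 28 mm above the bench) and reaches 75 mm from the pivot. Axes turn with the bar: -y points to the free end, x across it; the +x side faces the housing when closed, so pushing its -x side closes it.
- keeper_end (a point): Free end of the keeper bar, top centreline, 75 mm from the pivot.
- spool: Grey solder spool standing on its flange, 52 mm in diameter, 35 mm high, beyond the far fence. Origin: centre of its underside. Bystander.
- helper: Helping-hands stand, dark steel base 60 x 85 x 18 mm with a post and two clip arms, 92 mm high, 104 mm wide, to the far left of the stop. Origin: centre of its underside. Bystander.
- driver: Black-handled screwdriver lying down, 170 mm long, right of the work. Origin: under its middle, x along its length to the tip. Bystander.
- tin: Round dark tip-cleaner tin, 56 mm in diameter, 27 mm high, right of the stop. Origin: centre of its underside. Bystander.
Things that resemble listed ones, but are neither listed nor needed, are in the scene too. There is more than one size of the housing; the one meant has the size given above.

How it is judged:
At the end, for the whole second after the job is handed in: The housing lies flat and at rest with its origin within 3.5 mm of the seated place against both fences, square to them within 0.04 rad, and the keeper is closed to within 0.08 rad of its stop (x of housing in the frame of stop between -0.0535 and -0.047 m and y of housing in the frame of stop between -0.0785 and -0.072 m and angle between the x axis of housing and the x axis of stop, either way round below 0.04 rad and angle between housing's own z axis and vertical below 0.03 rad and height (world z) of housing below 0.004 m and value of joint keeper below 0.08 rad and linear speed of housing below 0.01 m/s); the robot touches nothing.
It fails at once if the housing is lifted or tipped (height (world z) of housing above 0.008 m or angle between housing's own z axis and vertical above 0.12 rad).
It fails at once if the keeper bar is gripped or straddled by the fingers (x of the grasp point in the frame of keeper_mid between -0.005 and 0.005 m and y of the grasp point in the frame of keeper_mid between -0.035 and 0.05 m and z of the grasp point in the frame of keeper_mid below 0.01 m).
It fails at once if a bystander (spool, stand, screwdriver or tin) is moved (distance of any of spool, helper, driver, tin from where it was at the start of the episode above 0.02 m).
It also fails if it takes over 61 s, if anything falls off the work surface, if the arm or the gripper's body presses on something with over 40 N, if the wrist force passes 120 N, or if a joint passes its speed limit or range.

ROBOT

A 6-joint arm with a two-finger parallel gripper is mounted at the origin on the work surface. World frame = base frame: x ahead of the robot, y to its left, z up, the work surface at z = 0. Lengths are in m, angles in rad, forces in N, time in s.
With the tool pointing down it reaches from about 0.35 to 0.875 m from the base axis. Payload 15.5 kg.
Tool frame: the origin (TCP) lies on the centre line of the jaws, within the pads' length; the fingertips stand 19 mm ahead of it and the grasp point (between the pads) is the TCP; z points along the fingers, y is the direction in which the jaws open and shut (so a half turn about z gives the same grasp; the last joint's range is limited). The gripper opens to 85 mm and grips with 20 to 120 N. Pads are 22 mm wide; open, the fingers measure 114 mm over their backs; the gripper's body (76 mm by 85 mm) begins 54 mm behind the grasp point. The pads swing forward as they close: fully open they stand 13 mm farther back than shut.
Start: joints at [-1.415, 0.494, 1.345, -0, 1.302, -0.096], TCP at [0.156, -0.605, 0.25] pointing down, gripper open.
Joint ranges: [-2.91, 2.91], [-0.82, 2.16], [0.22, 2.67], [-1.22, 4.37], [0.12, 2.79], [-3.08, 3.08]. Speed limits (rad/s): [1.89, 1.89, 2.57, 3.01, 3.01, 3.01].

INTERFACE

Orientations are given as a unit quaternion [w, x, y, z].
In Python, from bench import robot, optics gives the robot as it stands.
- The arm moves only by the tool step_arm, never from a script. Its argument "commands" is one flat list of numbers, 7 for each row, row after row: the turn, a rotation vector about the tool's x, y, z in degrees, then the shift along the tool's x, y, z in mm, then the finger opening in mm, from 0 to 85.4. A call has 1 to 8 rows; each row is the pose to reach, as a shift and turn from the pose commanded when the call began, along the tool's axes at that moment; what a row does not reach only later rows make up. A row lasts 1/8 s, in which the tool goes at most 62.5 mm and 10.7 degrees, less where a joint would pass 70% of its speed; a pose out of reach is approached as far as the arm can. A call with a gripper value outside its range is refused whole. The fingers move at their own pace and stop on an object; "force" is the grip in N (left out, the last holds). Time passes only in rows, so rows that repeat a pose let the fingers close. It gives the time, the measured TCP pose, the force and the opening at its end, in the units of the state.
- robot.observe(): the state, without advancing time (a new reading comes with each control period).
- optics.camera(name): name is "side" or "top" or "wrist"; returns a dict with "image" (400x640x3 uint8, red, green, blue), "depth" (400x640 float32, m along the optical axis (not along the pixel's ray), 0 where there is no reading), "mtx" (3x3 intrinsics, pixels), "extrinsics" (4x4, takes a point from world to camera coordinates). Camera axes: x right, y up, looking along -z (the intrinsics and any distortion apply to the point x, -y, -z); pixel columns grow to the right and rows downward; lengths in m; the calibration is good to about 2 mm. A picture is of the moment at which its call begins.
- robot.sign_off(): hands the job in, once; it reports no verdict.
The state is a dict: "time": time; "joints": joint angles; "dq": joint speeds; "joint_efforts": joint torques, N m; "tool_pos": TCP position; "orientation": TCP orientation; "force": force on the tool from outside, world axes, zero at the start; "wrist_torque": the same for the moment, N m; "width": finger opening in m.
Only numpy, scipy, OpenCV 4.12 (cv2) and the standard library are available. Lean on these libraries where they do the work, as an engineer would, in place of code of your own. Each camera call takes 0.05 s, during which the arm holds its last target. There are 200 camera calls.

## Working session

There is one attempt and no reset: what is moved stays moved. The work goes in short steps, Python scripts to look and compute and a tool call to move; the robot and the scene stay as the last step left them, time stands still between calls to the robot, and variables do not carry over. Pictures are saved under pics/ and viewed, about 8 in all and at most 12, crops included, and the job is handed in when it is done.

Besides the shell and the picture viewer there is one more tool, called after ">>>" by a JSON object that holds its "fn" and its "kwargs". step_arm: Moves the arm, as the interface text tells. Its arguments: {"type":"object","properties":{"commands":{"type":"array","items":{"type":"number"}},"force":{"type":"number"}},"required":["commands"]}

```bash
mkdir -p pics; ls
python3 - <<'E'
from bench import robot, optics
import cv2, numpy as np
print(robot.observe())
for n in ["top","side"]:
    c=optics.camera(n); np.savez(f"{n}0.npz",**c); cv2.imwrite(f"pics/{n}0.png",c["image"][:,:,::-1])
    print(n,c["mtx"].tolist(),np.round(c["extrinsics"],4).tolist(),c.keys())
E
```

```text
pics
{'time': 0.0, 'joints': array([-1.41449646e+00,  4.94166950e-01,  1.34614899e+00,  9.96173641e-06,
        1.30247007e+00, -9.55308045e-02]), 'dq': array([ 1.08541533e-03, -1.15662171e-03,  1.23912203e-03, -1.46857755e-05,
       -1.31778655e-03,  1.44129822e-03]), 'joint_efforts': array([-3.12371005e-03, -8.82163095e+01, -3.83879149e+01, -3.55064813e-04,
        9.97548370e-03,  1.03018740e-04]), 'tool_pos': array([ 0.15567062, -0.60495558,  0.24970427]), 'orientation': array([-5.96550036e-04,  9.92083122e-01,  1.25581541e-01, -1.33274130e-05]), 'force': array([-0.21475427, -0.40195204, -0.08429353]), 'wrist_torque': array([-0.0032495 , -0.02531094, -0.01254384]), 'width': 0.08588945151285561}
top [[410.68524673869103, 0.0, 319.2535974625833], [0.0, 410.68524673869103, 198.09507055446952], [0.0, 0.0, 1.0]] [[0.0073, -0.9999, 0.0129, -0.0069], [0.9883, 0.0091, 0.1521, -0.556], [-0.1522, 0.0117, 0.9883, -0.9407], [0.0, 0.0, 0.0, 1.0]] dict_keys(['image', 'depth', 'mtx', 'extrinsics'])
side [[480.11567796980097, 0.0, 319.1105852394441], [0.0, 480.11567796980097, 197.7667689737313], [0.0, 0.0, 1.0]] [[-0.9931, -0.1176, -0.0005, 0.519], [0.0633, -0.5383, 0.8404, -0.094], [-0.0991, 0.8345, 0.542, -1.1165], [0.0, 0.0, 0.0, 1.0]] dict_keys(['image', 'depth', 'mtx', 'extrinsics'])
```

View pics/top0.png

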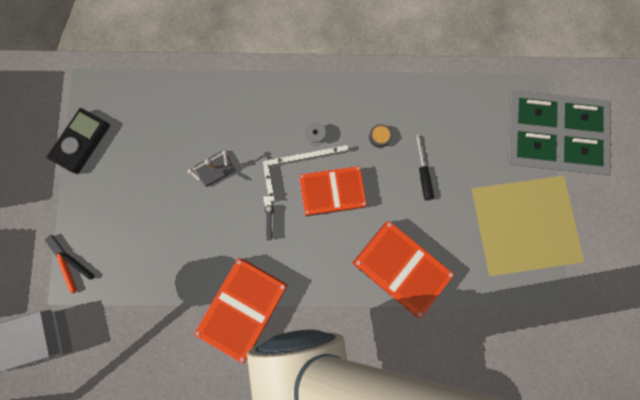

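View pics/side0.png

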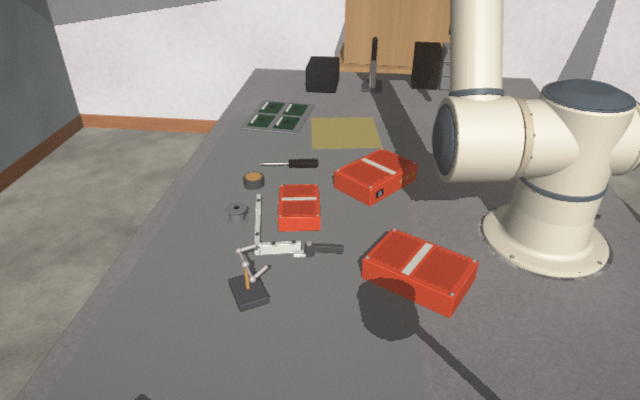

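The top view shows the wanted (small) housing at about (333,190). The stop's corner is at (268,163), with the far fence running to (348,149) and the side fence down to (268,200). The keeper hub is at (269,205), with the bar pointing to (269,238). The spool is at (315,132), the tin at (381,134), the driver at (425,170) and the helper at (213,170). The side view agrees. Next I'll measure.

```bash
cat > m.py <<'E'
import numpy as np, cv2
from bench import robot, optics
def ray(c,uv,z):
    """pixels (n,2) -> world xy on the plane at height z (n,)"""
    E=c["extrinsics"];K=c["mtx"];uv=np.atleast_2d(np.asarray(uv,float))
    d=np.c_[(uv[:,0]-K[0,2])/K[0,0],-(uv[:,1]-K[1,2])/K[1,1],-np.ones(len(uv))]@E[:3,:3]
    o=-E[:3,:3].T@E[:3,3]
    return (o+d*((z-o[2])/d[:,2])[:,None])[:,:2]
def pts(c):
    """depth image -> world xyz per pixel"""
    E=c["extrinsics"];K=c["mtx"];v,u=np.mgrid[:400,:640];d=c["depth"]
    p=np.stack([(u-K[0,2])/K[0,0]*d,-(v-K[1,2])/K[1,1]*d,-d],-1)-E[:3,3]
    return p@E[:3,:3]
def red(c):
    h=cv2.cvtColor(c["image"],cv2.COLOR_RGB2HSV)
    return ((h[...,0]<14)|(h[...,0]>172))&(h[...,1]>150)&(h[...,2]>90)
def rect(xy):
    (cx,cy),(w,h),a=cv2.minAreaRect((xy*1000).astype(np.float32)); 
    return cx,cy,w,h,a
E
python3 - <<'E'
from m import *
for n in ["top","side"]:
    c=dict(np.load(f"{n}0.npz")); P=pts(c)
    h=P[...,2]; 
    u0,v0,u1,v1=dict(top=(255,100,450,245),side=(210,150,330,270))[n]
    sub=np.zeros(h.shape,bool); sub[v0:v1,u0:u1]=1
    bench=np.median(h[sub&(abs(h)<.01)]); print(n,"bench z",bench)
    m=red(c)&sub&(h>.030)
    k,lab,st,ce=cv2.connectedComponentsWithStats(m.astype(np.uint8)); i=1+np.argmax(st[1:,4]); mm=lab==i
    print("housing z",np.median(h[mm]),"rect",np.round(rect(P[mm][:,:2]),2), st[i])
    v,u=np.nonzero(mm); print(" ray rect", np.round(rect(ray(c,np.c_[u,v],.04)),2))
    img=c["image"]; cr=img[v0:v1,u0:u1]; f=4 if n=="top" else 5
    cv2.imwrite(f"pics/{n}crop.png",cv2.resize(cr,None,fx=f,fy=f,interpolation=cv2.INTER_CUBIC)[:,:,::-1])
E
```

```text
top bench z -0.0005387702036967221
housing z 0.039472424634944325 rect [521.73 -42.84 211.21 149.11   9.16] [ 300  167   66   49 2246]
 ray rect [575.7  -33.89 100.34 148.56   9.12]
side bench z 0.0031147467438315682
housing z 0.0429528705177556 rect [ 506.65  420.25   97.24 1060.91    8.84] [ 278  185   42   38 1308]
 ray rect [575.85 -23.98  97.57 165.48   8.9 ]
```

View pics/topcrop.png

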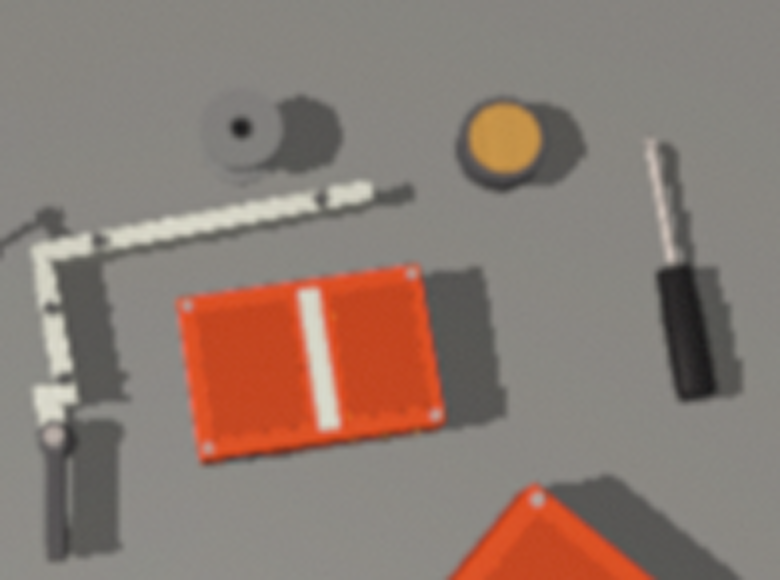

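The crop shows the stop's corner at crop (50,250), the far fence to (372,190) and the side fence to (60,385). The keeper hub is at (55,435), the bar end at (57,558), and the housing corners at (178,300), (412,270), (442,420) and (203,460). I'll fit the stop's lines next.

```bash
cat >> m.py <<'E'
def line(p):
    vx,vy,x,y=cv2.fitLine(p.astype(np.float32),cv2.DIST_HUBER,0,1e-4,1e-4).ravel(); return np.array([x,y]),np.array([vx,vy])
def sub(u0,v0,u1,v1):
    m=np.zeros((400,640),bool); m[v0:v1,u0:u1]=1; return m
E
python3 - <<'E'
from m import *
c=dict(np.load("top0.npz")); hsv=cv2.cvtColor(c["image"],cv2.COLOR_RGB2HSV)
w=(hsv[...,1]<50)&(hsv[...,2]>175)
def P(m,z): v,u=np.nonzero(m); return ray(c,np.c_[u,v],z)*1000
far=P(w&sub(272,140,352,166),.026); side=P(w&sub(258,168,276,195),.026)
of,df=line(far); os_,ds=line(side)
print("far",of,np.degrees(np.arctan2(df[1],df[0])),len(far)); print("side",os_,np.degrees(np.arctan2(ds[1],ds[0])),len(side))
# rectangle widths across line
for o,d,p in((of,df,far),(os_,ds,side)):
    n=np.array([-d[1],d[0]]); q=(p-o)@n; t=(p-o)@d; print(" across",np.percentile(q,[2,98]),"along",t.min(),t.max())
# stop axes: -y along far fence
ey=-df if df[1]>0 else df; ey=-ey if ey[1]<0 else ey; ex=np.array([ey[1],-ey[0]])
print("ex,ey",ex,ey)
A=np.c_[df,-ds]; t=np.linalg.solve(A,os_-of); X=of+df*t[0]
corner=X-6*ex-6*ey; print("centreline crossing",X,"corner",corner,"yaw",np.degrees(np.arctan2(ex[1],ex[0])))
piv=corner-108*ex+18*ey; print("pivot pred",piv)
print("hub pix", ray(c,[[255+55/4,100+435/4]],.028)*1000)
k=P((hsv[...,2]<100)&sub(265,212,273,241),.028); o,d=line(k); print("bar",o,d,len(k),"end pix",ray(c,[[255+57/4,100+558/4]],.028)*1000)
v,u=np.nonzero(red(c)&sub(296,162,372,217)&(pts(c)[...,2]>.03)); r=cv2.minAreaRect((ray(c,np.c_[u,v],.04)*1000).astype(np.float32)); print("housing",r,cv2.boxPoints(r).round(1).tolist())
R=np.c_[ex,ey]; h=(np.array(r[0])-corner)@R; print("housing in stop",h)
for n,(a,b,z) in dict(spool=(240,128,.035),tin=(503,138,.027),dtip=(652,143,.008),dend=(697,395,.02),fenceend=(372,190,.026)).items(): q=ray(c,[[255+a/4,100+b/4]],z)[0]*1000; print(n,q.round(),((q-corner)@R).round())
E
```

```text
far [668.68054   21.520872] -78.11 325
side [600.77655 123.96145] 12.46083 103
 across [-5.84007137  6.15340778] along -95.96454202374251 94.47305988955966
 across [-5.73356057  5.25744751] along -30.42139880972422 32.78314631912091
ex,ey [0.97854495 0.20603336] [-0.20603336  0.97854495]
centreline crossing [645.05164 133.74524] corner [640.41656  126.637764] yaw 11.889997
pivot pred [531.0251  121.99997]
hub pix [[531.06171942 119.41870401]]
bar [490.4238  117.73342] [0.9995036  0.03150462] 147 end pix [[457.04724177 116.30537344]]
housing ((575.7017211914062, -33.888275146484375), (100.33866119384766, 148.56387329101562), 9.12179946899414) [[514.4000244140625, 31.5], [537.9000244140625, -115.19999694824219], [637.0, -99.30000305175781], [613.5, 47.400001525878906]]
housing in stop [ -96.40010341 -143.74852805]
spool [722.   9.] [  56. -132.]
tin [ 720. -155.] [  20. -292.]
dtip [ 724. -253.] [   4. -389.]
dend [ 560. -273.] [-161. -374.]
fenceend [686. -73.] [   4. -205.]
```

```bash
cat >> m.py <<'E'
from scipy.spatial.transform import Rotation as Ro
YAW=11.9; C0=np.array([640.4,126.6])
def S2W(x,y):
    a=np.radians(YAW); return C0+np.array([[np.cos(a),-np.sin(a)],[np.sin(a),np.cos(a)]])@[x,y]
def W2S(p):
    a=np.radians(YAW); return np.array([[np.cos(a),np.sin(a)],[-np.sin(a),np.cos(a)]])@(np.asarray(p)-C0)
def tool():
    s=robot.observe(); q=s["orientation"]; R=Ro.from_quat([q[1],q[2],q[3],q[0]]).as_matrix()
    return s,R
def go(x,y,z,yaw):
    """tool-frame rotvec deg and shift mm to stop-frame x,y, height z, tool yaw rel. to stop (deg)"""
    s,R=tool(); t=np.r_[S2W(x,y),z]-s["tool_pos"]*1000
    Rt=Ro.from_euler("z",YAW+yaw,degrees=True).as_matrix()@np.diag([1.,-1,-1])
    print("go",(x,y,z,yaw),"rot",Ro.from_matrix(R.T@Rt).as_rotvec(degrees=True).round(1),"shift",(R.T@t).round(1))
def where():
    s,R=tool(); x=R[:,0]; print("t",round(s["time"],2),"stop xy",W2S(s["tool_pos"][:2]*1000).round(1),"z",round(s["tool_pos"][2]*1000,1),"yaw",round(np.degrees(np.arctan2(x[1],x[0]))-YAW,2),"F",s["force"].round(1),"w",round(s["width"]*1000,1),"j",s["joints"].round(2))
E
python3 -c "
from m import *
where(); go(-96,-252,100,90); go(-96,-252,27,90)"
```

```text
t 0.1 stop xy [-625.2 -615.9] z 249.8 yaw 2.53 F [ 0.1 -0.6  0.2] w 85.6 j [-1.41  0.49  1.35  0.    1.3  -0.1 ]
go (-96, -252, 100, 90) rot [ -0.   -0.1 -87.5] shift [ 544.7 -340.   150.2]
go (-96, -252, 27, 90) rot [ -0.   -0.1 -87.5] shift [ 544.7 -340.   223.2]
```

>>> {"fn": "step_arm", "kwargs": {"commands": [0, 0, -88, 545, -340, 120, 50, 0, 0, -88, 545, -340, 120, 50, 0, 0, -88, 545, -340, 120, 50, 0, 0, -88, 545, -340, 120, 50, 0, 0, -88, 545, -340, 120, 50, 0, 0, -88, 545, -340, 120, 50, 0, 0, -88, 545, -340, 120, 50, 0, 0, -88, 545, -340, 120, 50]}}

```text
time: 1.1
tool_pos: [0.4959, -0.2478, 0.158]
orientation: [-0.0, 0.638, 0.77, -0.0]
force: [1.1, -0.9, 0.0]
width: 0.0502
```

```bash
python3 -c "
from m import *
where(); go(-96,-252,100,90); go(-96,-252,27,90)"
```

```text
t 1.1 stop xy [-218.6 -336.5] z 158.0 yaw 88.82 F [ 1.1 -0.9  0. ] w 50.2 j [-0.57  0.5   1.63 -0.    1.01 -0.76]
go (-96, -252, 100, 90) rot [-0.  -0.  -1.2] shift [ 87.  120.8  58. ]
go (-96, -252, 27, 90) rot [-0.  -0.  -1.2] shift [ 87.  120.8 131. ]
```

>>> {"fn": "step_arm", "kwargs": {"commands": [0, 0, -1.2, 44, 60, 29, 50, 0, 0, -1.2, 87, 121, 58, 50, 0, 0, -1.2, 87, 121, 58, 50, 0, 0, -1.2, 87, 121, 100, 50, 0, 0, -1.2, 87, 121, 120, 50, 0, 0, -1.2, 87, 121, 131, 50, 0, 0, -1.2, 87, 121, 131, 50]}}

```text
time: 1.98
tool_pos: [0.5979, -0.1421, 0.0271]
orientation: [-0.0, 0.632, 0.775, -0.0]
force: [0.4, -0.3, -0.0]
width: 0.0501
```

Run:
```python
from m import *
where(); go(-96,-252,27,90)
c=optics.camera("side"); cv2.imwrite("pics/s1.png",cv2.resize(c["image"][120:300,190:430],None,fx=3,fy=3,interpolation=cv2.INTER_CUBIC)[:,:,::-1])
```

```text
t 1.98 stop xy [ -97.  -254.1] z 27.1 yaw 89.66 F [ 0.4 -0.3 -0. ] w 50.1 j [-0.33  0.76  1.56  0.    0.83 -0.53]
go (-96, -252, 27, 90) rot [-0.  -0.  -0.3] shift [2.1 1.  0.1]
```

View pics/s1.png

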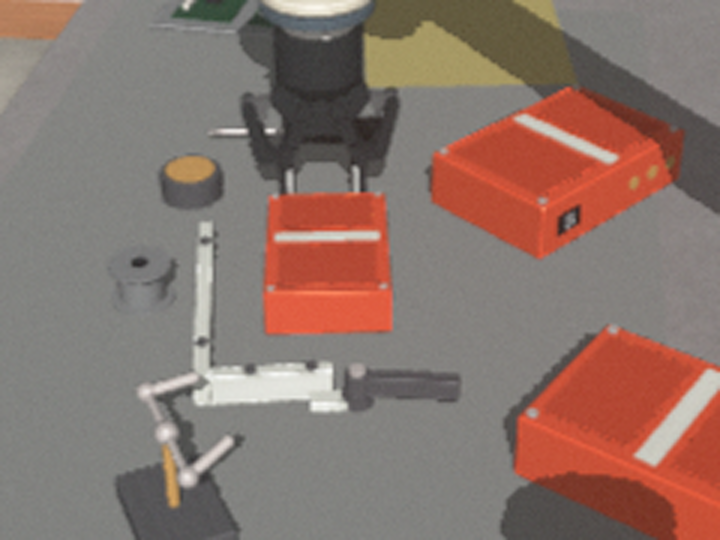

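The picture shows both fingers behind the housing's right-hand face, well inside its width, with the tin, the driver and the big housings clear. I'll push toward the side fence.

>>> {"fn": "step_arm", "kwargs": {"commands": [0, 0, -0.3, 10, 1, 0, 50, 0, 0, -0.3, 18, 1, 0, 50, 0, 0, -0.3, 26, 1, 0, 50, 0, 0, -0.3, 36, 1, 0, 50, 0, 0, -0.3, 47, 1, 0, 50, 0, 0, -0.3, 58, 1, 0, 50, 0, 0, -0.3, 69, 1, 0, 50, 0, 0, -0.3, 76, 1, 0, 50]}}

```text
time: 3.02
tool_pos: [0.5836, -0.0666, 0.0274]
orientation: [-0.0, 0.63, 0.777, -0.0]
force: [0.9, -2.2, 0.9]
width: 0.0501
```

```bash
cat >> m.py <<'E'
def meas(tag):
    """housing pose in the stop's frame from the top view (top face mask)"""
    c=optics.camera("top"); np.savez(f"{tag}.npz",**c); m=red(c)&sub(262,140,376,222)
    P=ray(c,np.argwhere(np.ones((400,640)))[:,::-1],.04).reshape(400,640,2)
    h=pts(c)[...,2]; m&=(h>.03)&(h<.048)
    k,lab,st,ce=cv2.connectedComponentsWithStats(m.astype(np.uint8)); mm=cv2.morphologyEx((lab==1+np.argmax(st[1:,4])).astype(np.uint8),cv2.MORPH_CLOSE,np.ones((3,3)))>0
    cx,cy,w,hh,a=rect(P[mm]); print("housing stop",W2S([cx,cy]).round(1),"size",round(w,1),round(hh,1),"ang",round(a-YAW,2),"mod90"); return c
E
python3 - <<'E'
from m import *
where(); meas("t1")
E
```

```text
t 3.02 stop xy [ -95.4 -177.4] z 27.4 yaw 89.99 F [ 0.9 -2.2  0.9] w 50.1 j [-0.22  0.73  1.63  0.    0.78 -0.42]Traceback (most recent call last):
  File "<stdin>", line 2, in <module>
  File "m.py", line 45, in meas
    k,lab,st,ce=cv2.connectedComponentsWithStats(m.astype(np.uint8)); mm=cv2.morphologyEx((lab==1+np.argmax(st[1:,4])).astype(np.uint8),cv2.MORPH_CLOSE,np.ones((3,3)))>0
                                                                                                  ~~~~~~~~~^^^^^^^^^^
    return _wrapfunc(a, 'argmax', axis=axis, out=out, **kwds)
    return bound(*args, **kwds)
ValueError: attempt to get argmax of an empty sequence
```

```bash
cat >> m.py <<'E'
def meas_side(tag,c=None,box=(200,140,340,275)):
    c=c or optics.camera("side"); np.savez(f"{tag}.npz",**c); h=pts(c)[...,2]
    m=red(c)&sub(*box)&(h>.0405)&(h<.047)
    P=ray(c,np.argwhere(np.ones((400,640)))[:,::-1],.04).reshape(400,640,2)
    k,lab,st,ce=cv2.connectedComponentsWithStats(cv2.morphologyEx(m.astype(np.uint8),cv2.MORPH_CLOSE,np.ones((5,5)))); mm=lab==1+np.argmax(st[1:,4])
    cx,cy,w,hh,a=rect(P[mm]); print("side: housing stop",W2S([cx,cy]).round(1),"size",round(w,1),round(hh,1),"ang",round(a-YAW,2)); return c
E
python3 - <<'E'
from m import *
meas_side("x",dict(np.load("side0.npz"))); c=meas_side("s2")
t=dict(np.load("t1.npz"))["image"]
cv2.imwrite("pics/s2.png",np.vstack([cv2.resize(t[100:260,220:480],(780,480))[:300],cv2.resize(c["image"][130:260,190:400],(780,300)) if 0 else cv2.resize(c["image"][150:270,200:460],(780,300))])[:,:,::-1])
E
```

```text
side: housing stop [ -94.6 -141.9] size 97.6 149.7 ang -3.0
side: housing stop [-98.7 -90.4] size 97.7 150.4 ang -0.34
```

View pics/s2.png

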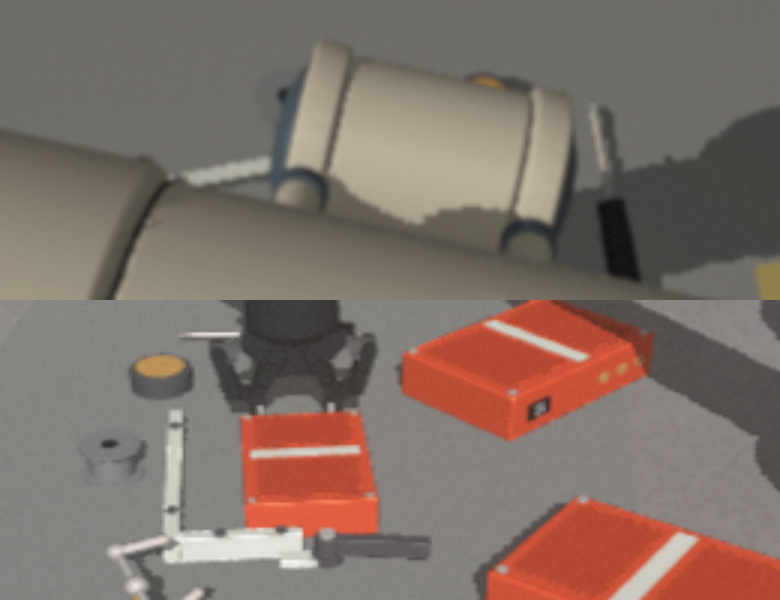

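In the side view the housing is square to within 0.3° and being pushed in contact. It needs about 14 mm more to sit roughly 3 mm short of the side fence. I'll push that, then back off and lift.

>>> {"fn": "step_arm", "kwargs": {"commands": [0, 0, 0, 5, 0, 0, 50, 0, 0, 0, 10, 0, 0, 50, 0, 0, 0, 13, 0, 0, 50, 0, 0, 0, 13, 0, 0, 50, 0, 0, 0, -5, 0, 0, 50, 0, 0, 0, -15, 0, -10, 60, 0, 0, 0, -15, 0, -60, 75, 0, 0, 0, -15, 0, -85, 85]}}

```text
time: 4.12
tool_pos: [0.5878, -0.0833, 0.1153]
orientation: [0.001, 0.631, 0.776, 0.001]
force: [0.8, -0.4, -0.7]
width: 0.0847
```

```bash
python3 -c "
from m import *
where(); meas_side('s3'); go(-190,-80,100,0); go(-190,-80,24,0)"
```

```text
t 4.12 stop xy [ -94.7 -194.6] z 115.3 yaw 89.91 F [ 0.8 -0.4 -0.7] w 84.7 j [-0.24  0.61  1.57 -0.    0.96 -0.45]
side: housing stop [-98.6 -78.2] size 97.7 150.1 ang -0.05
go (-190, -80, 100, 0) rot [ 0.3 -0.1 89.9] shift [114.8 -96.5  16.9]
go (-190, -80, 24, 0) rot [ 0.3 -0.1 89.9] shift [115.  -96.9  92.9]
```

>>> {"fn": "step_arm", "kwargs": {"commands": [0, 0, 10, 10, -40, 0, 85, 0, 0, 20, 30, -70, 0, 85, 0, 0, 30, 60, -97, 0, 85, 0, 0, 40, 90, -97, 0, 85, 0, 0, 50, 115, -97, 0, 85, 0, 0, 60, 115, -97, 0, 85, 0, 0, 70, 115, -97, 15, 85, 0, 0, 80, 115, -97, 15, 85]}}

```text
time: 5.18
tool_pos: [0.4683, 0.01, 0.0972]
orientation: [-0.0, 0.982, 0.187, -0.0]
force: [-0.5, 0.7, 0.4]
width: 0.0847
```

```bash
python3 -c "
from m import *
where(); go(-190,-80,24,0)"
```

```text
t 5.17 stop xy [-192.4  -78.6] z 97.2 yaw 9.61 F [-0.5  0.7  0.4] w 84.7 j [-0.11  0.51  1.89  0.    0.74  1.09]
go (-190, -80, 24, 0) rot [-0.   0.   9.6] shift [ 2.2  1.8 73.2]
```

>>> {"fn": "step_arm", "kwargs": {"commands": [0, 0, 9.6, 0, 2, 20, 85, 0, 0, 9.6, 0, 2, 50, 85, 0, 0, 9.6, 0, 2, 68, 85, 0, 0, 9.6, 0, 2, 73, 85, 0, 0, 9.6, 8, 2, 73, 85, 0, 0, 9.6, 16, 2, 73, 85, 0, 0, 9.6, 22, 2, 73, 85, 0, 0, 9.6, 25, 2, 73, 85]}}

```text
time: 6.18
tool_pos: [0.493, 0.0181, 0.0248]
orientation: [0.0, 0.994, 0.107, 0.0]
force: [-0.0, -0.3, 0.3]
width: 0.0848
```

Run:
```python
from m import *
where(); c=meas_side('s4'); go(-112,-80,24,0)
cv2.imwrite("pics/s4.png",cv2.resize(c["image"][150:270,200:460],(780,360))[:,:,::-1])
```

```text
t 6.17 stop xy [-166.6  -75.7] z 24.8 yaw 0.39 F [-0.  -0.3  0.3] w 84.8 j [-0.08  0.67  1.87  0.    0.6   1.27]
side: housing stop [-99.1 -78.9] size 98.4 151.7 ang -0.46
go (-112, -80, 24, 0) rot [ 0.  -0.1  0.4] shift [54.5  4.6  0.8]
```

View pics/s4.png

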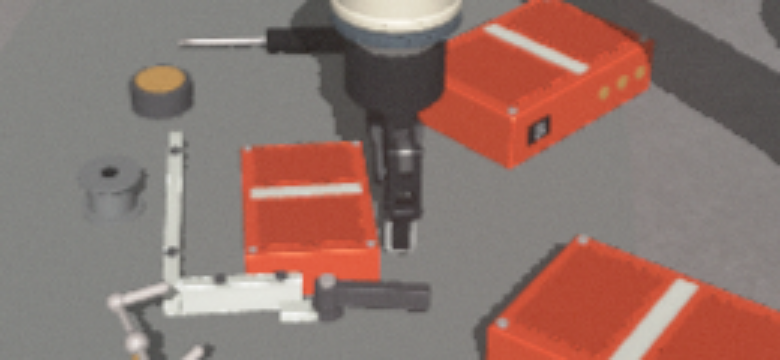

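The image shows the gripper on the housing's near side, with the fingers clear of the keeper. I'll push toward the far fence.

>>> {"fn": "step_arm", "kwargs": {"commands": [0, 0, 0.4, 6, 2, 0, 85, 0, 0, 0.4, 12, 2, 0, 85, 0, 0, 0.4, 20, 2, 0, 85, 0, 0, 0.4, 29, 2, 0, 85, 0, 0, 0.4, 38, 2, 0, 85, 0, 0, 0.4, 45, 2, 0, 85, 0, 0, 0.4, 50, 2, 0, 85, 0, 0, 0.4, 50, 2, 0, 85]}}

```text
time: 7.22
tool_pos: [0.5421, 0.0267, 0.0245]
orientation: [0.0, 0.995, 0.103, 0.0]
force: [0.0, 0.3, 0.7]
width: 0.085
```

```bash
python3 -c "
from m import *
where(); meas_side('s5'); go(-112,-80,24,0)"
```

```text
t 7.22 stop xy [-116.8  -77.5] z 24.5 yaw -0.02 F [0.  0.3 0.7] w 85.0 j [-0.06  0.7   1.75  0.    0.69  1.3 ]
side: housing stop [-55.1 -77.6] size 98.6 152.0 ang 0.56
go (-112, -80, 24, 0) rot [ 0. -0. -0.] shift [5.1 2.5 0.5]
```

>>> {"fn": "step_arm", "kwargs": {"commands": [0, 0, 0, 3, 0, 0, 85, 0, 0, 0, 5, 0, 0, 85, 0, 0, 0, 6, 0, 0, 85, 0, 0, 0, 6, 0, 0, 85]}}

```text
time: 7.78
tool_pos: [0.5474, 0.0279, 0.0244]
orientation: [-0.0, 0.995, 0.103, -0.0]
force: [-1.8, -0.6, 0.2]
width: 0.0854
```

>>> {"fn": "step_arm", "kwargs": {"commands": [0, 0, 0, 1, 0, 0, 85, 0, 0, 0, 2, 0, 0, 85, 0, 0, 0, 2, 0, 0, 85]}}

```text
time: 8.15
tool_pos: [0.5474, 0.0281, 0.0243]
orientation: [-0.0, 0.995, 0.103, -0.002]
force: [-12.2, -3.5, 8.1]
width: 0.0848
```

```bash
python3 -c "
from m import *
where(); meas_side('s6')"
```

```text
t 8.15 stop xy [-111.3  -77.3] z 24.3 yaw -0.05 F [-12.2  -3.5   8.1] w 84.8 j [-0.06  0.71  1.73 -0.    0.71  1.31]
side: housing stop [-50.4 -77.7] size 98.3 152.0 ang 0.76
```

The far fence is reached: 12 N reaction and x ≈ -50. Next I'll back off, lift and turn for the final push against the side fence.

>>> {"fn": "step_arm", "kwargs": {"commands": [0, 0, 0, -8, 0, 0, 85, 0, 0, 0, -20, 0, 0, 85, 0, 0, 0, -22, 0, -40, 70, 0, 0, 0, -22, 0, -80, 40, 0, 0, -10, -10, 40, -85, 40, 0, 0, -20, 10, 75, -85, 40, 0, 0, -30, 30, 110, -85, 40, 0, 0, -40, 56, 117, -85, 40]}}

```text
time: 9.2
tool_pos: [0.6287, -0.077, 0.1095]
orientation: [0.0, 0.899, 0.439, 0.0]
force: [-0.2, -0.5, 0.8]
width: 0.0399
```

```bash
python3 -c "
from m import *
where(); meas_side('s7'); go(-55,-192,100,90);go(-55,-192,26,90)"
```

```text
t 9.2 stop xy [ -53.4 -196.8] z 109.5 yaw 40.17 F [-0.2 -0.5  0.8] w 39.9 j [-0.22  0.66  1.47 -0.    1.02  0.45]
side: housing stop [-49.9 -76.8] size 97.6 151.9 ang -0.15
go (-55, -192, 100, 90) rot [  0.2  -0.  -49.2] shift [-0.5 -6.9  9.6]
go (-55, -192, 26, 90) rot [  0.2  -0.  -49.2] shift [-0.6 -7.1 83.6]
```

>>> {"fn": "step_arm", "kwargs": {"commands": [0, 0, -10, 0, -7, 0, 40, 0, 0, -20, 0, -7, 0, 40, 0, 0, -30, 0, -7, 0, 40, 0, 0, -40, 0, -7, 20, 40, 0, 0, -49.5, 0, -7, 45, 40, 0, 0, -49.5, 0, -7, 70, 40, 0, 0, -49.5, 0, -7, 84, 40, 0, 0, -49.5, 0, -7, 84, 40]}}

```text
time: 10.25
tool_pos: [0.6221, -0.0703, 0.0248]
orientation: [-0.001, 0.634, 0.774, -0.0]
force: [0.2, 0.9, 0.0]
width: 0.0399
```

```bash
python3 -c "
from m import *
where(); go(-55,-164,26,90)"
```

```text
t 10.25 stop xy [ -58.5 -188.9] z 24.8 yaw 89.44 F [0.2 0.9 0. ] w 39.9 j [-0.21  0.77  1.53  0.    0.84 -0.41]
go (-55, -164, 26, 90) rot [-0.1 -0.  -0.6] shift [24.9  3.2 -1.2]
```

>>> {"fn": "step_arm", "kwargs": {"commands": [0, 0, -0.6, 8, 2, -1, 40, 0, 0, -0.6, 16, 2, -1, 40, 0, 0, -0.6, 22, 2, -1, 40, 0, 0, -0.6, 25, 2, -1, 40, 0, 0, -0.6, 27, 2, -1, 40, 0, 0, -0.6, 28, 2, -1, 40, 0, 0, -0.6, 28, 2, -1, 40]}}

```text
time: 11.12
tool_pos: [0.6195, -0.043, 0.0266]
orientation: [0.0, 0.63, 0.777, 0.0]
force: [0.5, -5.1, 2.7]
width: 0.04
```

>>> {"fn": "step_arm", "kwargs": {"commands": [0, 0, 0, 1, 0, 0, 40, 0, 0, 0, 2, 0, 0, 40, 0, 0, 0, 2, 0, 0, 40]}}

```text
time: 11.5
tool_pos: [0.6193, -0.0429, 0.0267]
orientation: [0.001, 0.63, 0.777, -0.001]
force: [-0.7, -23.4, 1.5]
width: 0.0397
```

```bash
python3 -c "
from m import *
where(); meas_side('s8')"
```

```text
t 11.5 stop xy [ -55.6 -161.5] z 26.7 yaw 90.06 F [ -0.7 -23.4   1.5] w 39.7 j [-0.16  0.76  1.55 -0.    0.83 -0.37]
side: housing stop [-50.3 -75.5] size 97.7 150.8 ang 0.07
```

The side fence is reached: 23 N reaction, and the side view gives the housing at (-50.3,-75.5), 0.07°. Now I'll back off, lift over, close the fingers and go to the outer side of the keeper.

>>> {"fn": "step_arm", "kwargs": {"commands": [0, 0, 0, -6, 0, 0, 40, 0, 0, 0, -14, 0, -5, 40, 0, 0, 0, -14, 0, -50, 20, 0, 0, 0, -14, -10, -90, 0, 0, 0, 10, 30, -40, -90, 0, 0, 0, 20, 70, -75, -90, 0, 0, 0, 30, 115, -95, -90, 0, 0, 0, 40, 160, -95, -90, 0]}}

```text
time: 12.55
tool_pos: [0.4909, 0.0969, 0.1169]
orientation: [-0.0, 0.859, 0.512, -0.0]
force: [1.0, -0.1, -0.1]
width: 0.0002
```

Run:
```python
from m import *
where(); c=dict(np.load("top0.npz")); 
print("big housing corners", [W2S(ray(c,[p],.055)[0]*1000).round() for p in [(240,262),(286,287)]])
s=dict(np.load("side0.npz")); print("helper near edge pts", [W2S(ray(s,[p],.018)[0]*1000).round() for p in [(262,272),(269,293),(234,305)]])
go(-151,65,110,0); go(-151,65,27,0)
```

```text
t 12.55 stop xy [-152.4    1.8] z 116.9 yaw 49.69 F [ 1.  -0.1 -0.1] w 0.2 j [0.08 0.51 1.8  0.   0.84 0.57]
big housing corners [array([-221.,  100.]), array([-297.,    7.])]
helper near edge pts [array([-6., 87.]), array([-20., 150.]), array([ 46., 176.])]
go (-151, 65, 110, 0) rot [-0.   0.  49.7] shift [ 49.1 -39.8   6.9]
go (-151, 65, 27, 0) rot [-0.   0.  49.7] shift [ 49.1 -39.8  89.9]
```

>>> {"fn": "step_arm", "kwargs": {"commands": [0, 0, 10, 20, -16, 0, 0, 0, 0, 20, 49, -40, 0, 0, 0, 0, 30, 49, -40, 0, 0, 0, 0, 40, 49, -40, 20, 0, 0, 0, 50, 49, -40, 50, 0, 0, 0, 50, 49, -40, 75, 0, 0, 0, 50, 49, -40, 89, 0, 0, 0, 50, 49, -40, 89, 0]}}

```text
time: 13.55
tool_pos: [0.4802, 0.1582, 0.0271]
orientation: [0.0, 0.995, 0.104, -0.001]
force: [-0.5, 0.0, 0.9]
width: -0.0004
```

Run:
```python
from m import *
where(); c=meas_side("s9"); go(-154,44,27,0)
cv2.imwrite("pics/s9.png",cv2.resize(c["image"][150:300,200:460],(780,450))[:,:,::-1])
```

```text
t 13.55 stop xy [-150.3   63.9] z 27.1 yaw 0.08 F [-0.5  0.   0.9] w -0.4 j [0.2  0.67 1.84 0.   0.63 1.56]
side: housing stop [-50.6 -75. ] size 97.9 149.8 ang -0.8
go (-154, 44, 27, 0) rot [-0.   0.   0.1] shift [-4.1 19.9  0.7]
```

View pics/s9.png

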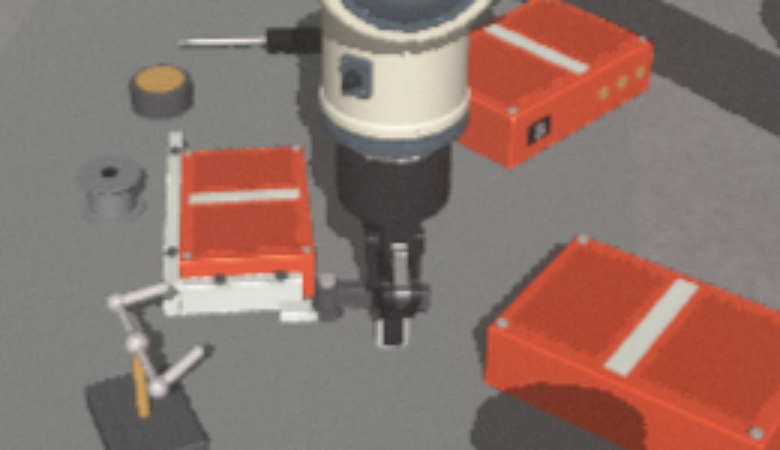

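The fingers stand on the bar's outer (left) side, clear of it, and the housing looks flush against both fences. I'll sweep the bar round.

>>> {"fn": "step_arm", "kwargs": {"commands": [0, 0, 0, -2, 10, 0, 0, 0, 0, 0, -4, 18, 0, 0, 0, 0, 0, -7, 25, 0, 0, 0, 0, 0, -9, 32, 0, 0, 0, 0, 0, -10, 40, 0, 0, 0, 0, 0, -10, 48, 0, 0, 0, 0, 0, -9, 58, 0, 0, 0, 0, 0, -5, 68, 0, 0]}}

```text
time: 14.6
tool_pos: [0.4896, 0.09, 0.0274]
orientation: [-0.0, 0.995, 0.104, -0.0]
force: [-1.2, 2.2, -0.4]
width: 0.0001
```

Run:
```python
from m import *
where(); c=meas_side("s10"); go(-150.3,-13.6,27,0); go(-143,-21,27,0); go(-134.6,-27.6,27,0); go(-125,-32,27,0)
cv2.imwrite("pics/s10.png",cv2.resize(c["image"][150:300,200:460],(780,450))[:,:,::-1])
```

```text
t 14.6 stop xy [-155.1   -4.7] z 27.4 yaw 0.07 F [-1.2  2.2 -0.4] w 0.1 j [0.06 0.67 1.86 0.   0.62 1.42]
side: housing stop [-50.3 -74.2] size 97.7 152.1 ang 0.07
go (-150.3, -13.6, 27, 0) rot [ 0.  -0.   0.1] shift [3.8 7.9 0.5]
go (-143, -21, 27, 0) rot [ 0.  -0.   0.1] shift [11.1 15.3  0.5]
go (-134.6, -27.6, 27, 0) rot [ 0.  -0.   0.1] shift [19.5 21.9  0.5]
go (-125, -32, 27, 0) rot [ 0.  -0.   0.1] shift [29.1 26.3  0.5]
```

View pics/s10.png

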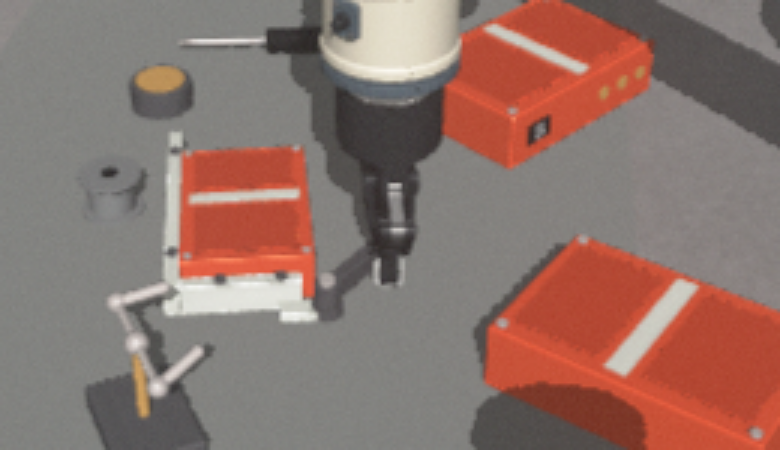

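The bar is swinging as planned, at about 0.8 rad with the fingers on its outer side. I'll finish the arc.

>>> {"fn": "step_arm", "kwargs": {"commands": [0, 0, 0, 4, 8, 0, 0, 0, 0, 0, 11, 15, 0, 0, 0, 0, 0, 19, 22, 0, 0, 0, 0, 0, 24, 25, 0, 0, 0, 0, 0, 28, 26, 0, 0, 0, 0, 0, 29, 26, 0, 0, 0, 0, 0, 29, 26, 0, 0]}}

```text
time: 15.52
tool_pos: [0.5235, 0.0714, 0.0275]
orientation: [0.0, 0.995, 0.104, 0.0]
force: [-0.7, 0.8, 0.4]
width: -0.0001
```

>>> {"fn": "step_arm", "kwargs": {"commands": [0, 0, 0, 1, 0, 0, 0, 0, 0, 0, 2, 0, 0, 0, 0, 0, 0, 2, 0, 0, 0]}}

```text
time: 15.9
tool_pos: [0.5243, 0.0716, 0.0274]
orientation: [-0.0, 0.995, 0.104, -0.001]
force: [-6.1, -2.4, 3.4]
width: 0.0007
```

Run:
```python
from m import *
where(); meas_side("s11")
```

```text
t 15.9 stop xy [-125.   -29.9] z 27.4 yaw 0.08 F [-6.1 -2.4  3.4] w 0.7 j [ 0.02  0.69  1.78 -0.    0.68  1.38]
side: housing stop [-50.5 -74.8] size 98.2 151.0 ang 0.32
```

The bar is at its hard stop: 6 N reaction, TCP at x = -125 as expected. One last nudge, then I'll retreat clear of the top view.

>>> {"fn": "step_arm", "kwargs": {"commands": [0, 0, 0, 1, 0, 0, 0, 0, 0, 0, 1, 0, 0, 0, 0, 0, 0, -10, 0, 0, 0, 0, 0, 0, -25, 0, 0, 0, 0, 0, 0, -28, 0, -50, 0, 0, 0, 0, -28, 0, -110, 0, 0, 0, 0, -28, 20, -160, 0, 0, 0, 0, -40, 80, -180, 0]}}

```text
time: 16.95
tool_pos: [0.5034, -0.0126, 0.2097]
orientation: [0.0, 0.994, 0.106, 0.002]
force: [1.1, -0.5, -0.2]
width: -0.0004
```

>>> {"fn": "step_arm", "kwargs": {"commands": [0, 0, 0, -30, 60, -20, 0, 0, 0, 0, -60, 120, -20, 0, 0, 0, 0, -90, 180, -20, 0, 0, 0, 0, -110, 240, -20, 0, 0, 0, 0, -130, 300, -20, 0, 0, 0, 0, -150, 350, -20, 0, 0, 0, 0, -170, 400, -20, 0, 0, 0, 0, -170, 400, -20, 0]}}

```text
time: 17.95
tool_pos: [0.4178, -0.4431, 0.2262]
orientation: [0.0, 0.995, 0.102, 0.0]
force: [-1.1, 1.3, -0.6]
width: 0.0002
```

Run:
```python
from m import *
where(); c=meas("t2"); meas_side("s12")
hsv=cv2.cvtColor(c["image"],cv2.COLOR_RGB2HSV)
for w in ["top0","t2"]:
    d=dict(np.load(w+".npz"))
d0=dict(np.load("top0.npz"))["image"].astype(int); df=np.abs(d0-c["image"]).max(2)
for n,b in dict(spool=(303,120,329,146),tin=(366,120,396,150),driver=(412,132,437,202),helper=(185,146,262,190)).items():
    print(n,"changed px",int((df[b[1]:b[3],b[0]:b[2]]>30).sum()))
cv2.imwrite("pics/t2.png",cv2.resize(c["image"][110:250,240:440],(800,560),interpolation=cv2.INTER_CUBIC)[:,:,::-1])
```

```text
t 17.95 stop xy [-335.3 -511.6] z 226.2 yaw -0.15 F [-1.1  1.3 -0.6] w 0.2 j [-0.91  0.49  1.42 -0.    1.23  0.45]
housing stop [-52.5 -76.3] size 100.2 148.3 ang -0.46 mod90
side: housing stop [-50.4 -73.8] size 98.1 153.2 ang 0.48
spool changed px 0
tin changed px 0
driver changed px 0
helper changed px 0
```

View pics/t2.png

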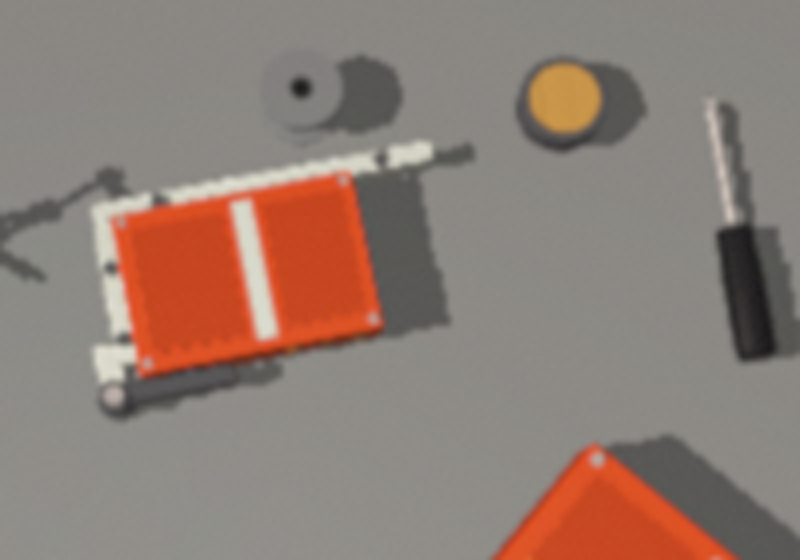

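The top view shows the housing flush in the corner and the bar closed along its near side, from hub (115,397) to end (235,377), parallel to the near edge. The bystanders haven't changed. One numeric check of the bar angle, then I'll hand in.

Run:
```python
from m import *
c=dict(np.load("t2.npz")); 
hub=ray(c,[[240+115/4,110+397/4]],.028)[0]*1000; end=ray(c,[[240+235/4,110+377/4]],.028)[0]*1000
print("hub",W2S(hub).round(1),"end",W2S(end).round(1),"keeper angle",np.arctan2(*-(W2S(end)-W2S(hub))))
c=dict(np.load("s12.npz")); h=cv2.cvtColor(c["image"],cv2.COLOR_RGB2HSV)
P=pts(c)*1000; S=np.stack([W2S(q) for q in P[...,:2].reshape(-1,2)]).reshape(400,640,2); 
m=(h[...,2]<130)&(h[...,1]<80)&(P[...,2]>24)&(P[...,2]<34)&(S[...,0]>-125)&(S[...,0]<-95)&(S[...,1]<5)&(S[...,1]>-62)
o,d=line(S[m]); print("side bar",m.sum(),o,d,"angle",np.arctan2(d[0],d[1]))
where()
```

```text
hub [-109.7   15.7] end [-112.   -57.6] keeper angle 0.03170484274101654
side bar 91 [-108.16342   -24.803183] [0.02039084 0.9997921 ] angle 0.020392254
t 18.05 stop xy [-333.8 -508.2] z 226.3 yaw -0.01 F [0.2 0.3 0.4] w -0.1 j [-0.91  0.49  1.42  0.    1.23  0.45]
```

```bash
python3 -c "
from bench import robot
print(robot.sign_off())"
```

```text
the job is handed in; nothing more can be done
None
```

I pushed the housing against both fences, swung the keeper bar closed from its outer side with shut fingertips, and handed the job in at about 18 s of the 61 s. No verdict is reported.

**How it was pushed:** I used the open fingers for two-point pushes, first toward the side fence, then to the far fence (12 N stall), then back to the side fence (23 N stall). The keeper stopped at 6 N, where its hard stop should be.

| Last check | Top view | Side view | Limit |
|---|---|---|---|
| Housing x (mm) | -52.5 | -50.4 | -53.5 to -47.0 |
| Housing y (mm) | -76.3 | -73.8 | -78.5 to -72.0 |
| Squareness (rad) | 0.008 | 0.008 | 0.04 |
| Keeper angle (rad) | 0.03 | 0.02 | 0.08 |

- **Disagreement:** the two views differ by about 2 mm in x and 2.5 mm in y. That is about what the 2 mm calibration allows. The top view leaves only 1 mm of margin in x, but the stall positions during the pushes agree with a flush seat.
- **Bystanders:** in the top view, none of the four showed any change.
- **Arm:** it finished clear of everything, with a force reading near zero.
- **Failed step:** one top-view measurement early on failed because the arm blocked the camera, so I tracked the pushes with the side camera instead.

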